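# Press a headed pin home with the bench locking clamp, then release it

## Task

Stand the loose headed pin, foot down, in the eye of the fitting under the open bench clamp and let go of it; it drops in part-way by hand. Push the clamp's handle down over centre until it locks by itself and has pressed the pin's head flush onto the fitting (let the clamp, not the gripper, do the pressing), take your hand off, then press the release lever so that the clamp springs open and frees the part. Go gently on the clamp (never more than about 25 N) and leave the other things on the bench where they are.

Things in the scene. Friction and masses are not known exactly. Their poses are not given: they have to be found in the camera images.
- press: Bench-mounted locking clamp on a grey base plate 90 x 310 x 12 mm. Origin on the bench straight below its jaw's hinge; z up; handle and release lever lie to its own +y, jaw and fitting to -y. Dark cheeks, 46 mm wide over all, rise to 136 mm from y -17 to 53 mm. Open, the jaw stands steeply up to 190 mm, 55 mm clear of the eye's axis; closing, its sprung pad comes down on the pin's head.
- eye (a point): Centre of the mouth of the fitting's upright round hole, on its flat 44 x 44 mm top, 75 mm above the bench, at the press's x = 0, y = -85 mm; the barrel beside it (to -y) rises 5 mm higher. Hole 19.2 mm wide: the pin falls in freely 14 mm, then a tight fit takes about 18 N to press the last 6 mm.
- pivot (a point): The handle's pivot, 129 mm above the bench, at the press's x = 0, y = 38 mm; the handle turns about the press's x axis here. The handle is a straight bar to +y with a black rubber grip 26 mm wide, 12 mm thick, 49 to 125 mm from the pivot, its upper face 18 mm above the line through the pivot. Nominal slope above level: 1.05 rad minus handle.
- push_point (a point): On the handle's crank: where the grip's upper face lies, nominally, 105 mm along from the pivot; the place to push, following the arc down and outwards. The grip itself was set on the crank at an angle anywhere from 0.15 rad (16 mm here) lower to 0.22 rad (23 mm) higher, not measured: it stays so, so feel for it.
- handle (a joint): Crank angle in rad: 0 sprung open (start), grows as the handle is pushed down; dead centre 1.00; locked at the stop at 1.05, where it stays by itself. At 105 mm it takes some 5 N, rising to about 14 N near 0.82 where the pin starts to move, then falling to nothing at dead centre; at the stop force builds fast. Let go before dead centre it springs open.
- lever (a joint): Angle of the release lever in rad: 0 at rest (it springs back), growing to 0.5 as its tail is pressed down. From 0.05 it lifts the locked handle; at about 0.2 the handle passes dead centre and flies open. It takes about 3 N at the tail.
- lever_tail (a point): Middle of the upper face of the release lever's tail: a bare steel paddle 28 x 40 mm (long side along the press's y), level at rest, 121 mm above the bench, beyond the handle's end, at the press's x = 0, y = 193 mm. The lever turns on a pin 68 mm nearer the pivot and 9 mm lower, so the tail goes down about 15 mm to release.
- pin: The headed steel pin, 32 mm tall, standing on its foot: shank 18 mm wide and 20 mm long with a stepped 15 mm wide, 4 mm long foot, and a round head 26 mm wide and 12 mm thick on top. Origin at the centre of its foot, z up along it. 50 to 100 g. It stands in a row of three with the stub and the collar, in any of the places.
- stub: A plain steel cylinder without a head, 22 mm wide, 30 mm tall, origin under its centre. Not part of the job.
- collar: A steel ring 30 mm wide, 16 mm tall with a 16 mm hole, origin under its centre. Not part of the job.
- spanner: A spanner 150 mm long, lying on the bench. Not part of the job.
- scraper: A deburring scraper with a black handle, 170 mm long, lying on the bench. Not part of the job.
- oil: A steel oil can 48 mm wide, 100 mm tall. Not part of the job.
There are look-alikes about, which are no part of the job. Leave any purple or red look-alike of the pin alone.

How it is judged:
On the way, in this order (a step that is already met when the one before it is completed fails the run):
1. the pin stands foot down in the eye, dropped in by hand and let go, its head still proud (horizontal distance between pin and eye below 0.003 m and angle between pin's own z axis and vertical below 0.12 rad and z of pin in the frame of press between 0.058 and 0.065 m and contact force between the fingers and pin below 0.1 N), for 0.2 s.
2. the clamp is locked over centre on the pin, staying shut with the hand off it, the pin pressed home (value of joint handle above 1.02 rad and z of pin in the frame of press below 0.0565 m and horizontal distance between pin and eye below 0.003 m and contact force between the fingers and press below 0.5 N), for 0.3 s.
3. the release lever is pressed while the handle is still locked (value of joint lever above 0.08 rad and value of joint handle above 0.98 rad).
At the end, for the whole second after the job is handed in: The pin is upright in the eye, within 3 mm of its axis and pressed home (head within 1.5 mm of flush on the fitting), the clamp has sprung open (handle below 0.2 rad), the release lever is back at rest (below 0.06 rad), and everything is still (value of joint handle below 0.2 rad and value of joint lever below 0.06 rad and z of pin in the frame of press between 0.053 and 0.0565 m and horizontal distance between pin and eye below 0.003 m and angle between pin's own z axis and vertical below 0.08 rad and linear speed of pin below 0.02 m/s); the robot touches nothing.
It fails at once if the gripper loads the clamp with more than 30 N (contact force between the fingers and press above 30 N).
It fails at once if the pin is pressed in with the gripper (more than 3 mm past where it drops by hand, fingers on it) (contact force between the fingers and pin above 1 N and horizontal distance between pin and eye below 0.01 m and z of pin in the frame of press below 0.058 m).
It fails at once if another thing on the bench is moved by more than 30 mm (distance of any of stub, collar, spanner, scraper, oil from where it was at the start of the episode above 0.03 m).
It also fails if it takes over 64 s, if anything falls off the work surface, if the arm or the gripper's body presses on something with over 40 N, if the wrist force passes 120 N, or if a joint passes its speed limit or range.

## Robot

A 6-joint arm with a two-finger parallel gripper is mounted at the origin on the work surface. World frame = base frame: x ahead of the robot, y to its left, z up, the work surface at z = 0. Lengths are in m, angles in rad, forces in N, time in s.
With the tool pointing down it reaches from about 0.35 to 0.775 m from the base axis. Payload 5.5 kg.
Tool frame: the origin (TCP) lies at the very end of the fingers, on their centre line; the grasp point (between the pads) lies 19 mm behind it; x points along the fingers, y is the direction in which the jaws open and shut, and the axes are right-handed (so a half turn about x gives the same grasp; the last joint's range is limited). The gripper opens to 85 mm and grips with 20 to 120 N. Pads are 22 mm wide; open, the fingers measure 114 mm over their backs; the gripper's body (76 mm by 85 mm) begins 54 mm behind the grasp point. The pads swing forward as they close: fully open they stand 13 mm farther back than shut.
Start: joints at [1.065, 0.313, 0.046, 1.304, 0, 1.431], TCP at [0.206, 0.537, 0.231] pointing down, gripper open.
Joint ranges: [-2.76, 2.76], [-0.86, 1.69], [-1.03, 1.26], [-2.2, 2.34], [-1.47, 1.5], [-3.14, 3.14]. Speed limits (rad/s): [2.57, 2.57, 3.14, 3.14, 3.14, 3.14].

## Interface

Orientations are given as a unit quaternion [x, y, z, w].
In Python, from rig import r gives the robot as it stands. The module is installed in compiled form; this text tells all that it offers.
- The arm moves only by the tool step_arm, never from a script. Its argument "increments" is a list of rows, each a list of 2 entries, a list of its own where there are three numbers: the shift along the tool's x, y, z in m, then the turn about the tool's x in degrees. A call has 1 to 20 rows; each row is the pose to reach, as a shift and turn from the pose measured when the call began, along the tool's axes at that moment; what a row does not reach only later rows make up. A row lasts 1/10 s, in which the tool goes at most 50 mm and 8.59 degrees, less where a joint would pass 70% of its speed; a pose out of reach is approached as far as the arm can. A call with a gripper value outside its range is refused whole. "grip" is the gripper's target within -1 to 1 (fully open at 1, half-way at 0, shut at -1), set as the call begins (left out, the last holds). The fingers move at their own pace and stop on an object; the grip force is fixed at half the most. Time passes only in rows, so rows that repeat a pose let the fingers close. It gives the time, the measured TCP pose, the force and the opening at its end, in the units of the state.
- r.state(): the state, without advancing time (a new reading comes with each control period).
- r.get_image(name): name is "side" or "top" or "wrist"; returns the picture (480x640x3 uint8, red, green, blue); there is no depth.
- r.camera_params(name): a dict with "intrinsics" (3x3 intrinsics, pixels), "dist" ([k1, k2, p1, p2, k3] as OpenCV has them; the pictures are not rectified), "cam_to_world" (4x4, takes a point from camera to world coordinates). Camera axes: x right, y down, z forward; pixel columns grow to the right and rows downward; lengths in m; the calibration is good to about 2 mm. A picture is of the moment at which its call begins: read the wrist's pose just before it. camera_params takes no time and is no camera call; for the wrist camera it gives the pose at the moment of the call.
- r.finish_job(): hands the job in, once; it reports no verdict.
The state is a dict: "clock": time; "q": joint angles; "qd": joint speeds; "tau": joint torques, N m; "tool_pos": TCP position; "tcp_rot": TCP orientation; "ft_force": force on the tool from outside, world axes, zero at the start; "torque": the same for the moment, N m; "width": finger opening in m.
Only numpy, scipy, OpenCV 4.12 (cv2) and the standard library are available. Lean on these libraries where they do the work, as an engineer would, in place of code of your own. Each camera call takes 0.05 s, during which the arm holds its last target. There are 200 camera calls.

## Working session

There is one attempt and no reset: what is moved stays moved. The work goes in short steps, Python scripts to look and compute and a tool call to move; the robot and the scene stay as the last step left them, time stands still between calls to the robot, and variables do not carry over. Pictures are saved under pics/ and viewed, about 8 in all and at most 12, crops included, and the job is handed in when it is done.

Besides the shell and the picture viewer there is one more tool, called after "Emit:" by a JSON object that holds its "name" and its "arguments". step_arm: Moves the arm, as the interface text tells. Its arguments: {"type":"object","properties":{"increments":{"type":"array"},"grip":{"type":"number"}},"required":["increments"]}

```bash
mkdir -p pics; python3 - <<'E'
from rig import r
import cv2
for n in("side","top"):
    cv2.imwrite(f"pics/{n}0.png",r.get_image(n)[:,:,::-1])
    p=r.camera_params(n);print(n,p)
print(r.state())
E
```

```text
side {'intrinsics': array([[473.18875842,   0.        , 320.80042072],
       [  0.        , 473.18875842, 241.5752592 ],
       [  0.        ,   0.        ,   1.        ]]), 'dist': array([-0.05440944,  0.        ,  0.        ,  0.        ,  0.        ]), 'cam_to_world': array([[ 0.99492901, -0.05868038,  0.08168763,  0.49164343],
       [-0.1005655 , -0.59398158,  0.7981682 , -0.81056177],
       [ 0.00168413, -0.80233565, -0.59687073,  0.7069067 ],
       [ 0.        ,  0.        ,  0.        ,  1.        ]])}
top {'intrinsics': array([[546.7723135 ,   0.        , 316.10314358],
       [  0.        , 546.7723135 , 249.99233427],
       [  0.        ,   0.        ,   1.        ]]), 'dist': array([-0.1235295,  0.       ,  0.       ,  0.       ,  0.       ]), 'cam_to_world': array([[ 0.02409995, -0.99500538,  0.09686836,  0.41709452],
       [-0.99960412, -0.02257676,  0.01678995, -0.07222227],
       [-0.01451912, -0.09723465, -0.99515557,  1.48683119],
       [ 0.        ,  0.        ,  0.        ,  1.        ]])}
{'clock': 0.1, 'q': array([1.06539659e+00, 3.13941946e-01, 4.51310345e-02, 1.30362049e+00,
       3.95784665e-05, 1.43124207e+00]), 'qd': array([ 0.00115073, -0.00083821,  0.00236582,  0.00018785, -0.00218516,
        0.00179351]), 'tau': array([ 3.28354879e-03, -4.81725526e+01,  2.99244779e+01,  1.26410695e-02,
       -8.34464640e-05, -1.76308397e-06]), 'tool_pos': array([0.20545629, 0.53656582, 0.2305043 ]), 'tcp_rot': array([ 0.1280819 ,  0.69550582, -0.1291696 ,  0.69511287]), 'ft_force': array([ 0.03895424,  0.56067513, -0.1824883 ]), 'torque': array([ 0.03748268,  0.01393542, -0.01058214]), 'width': 0.08531905526374324}
```

View pics/side0.png

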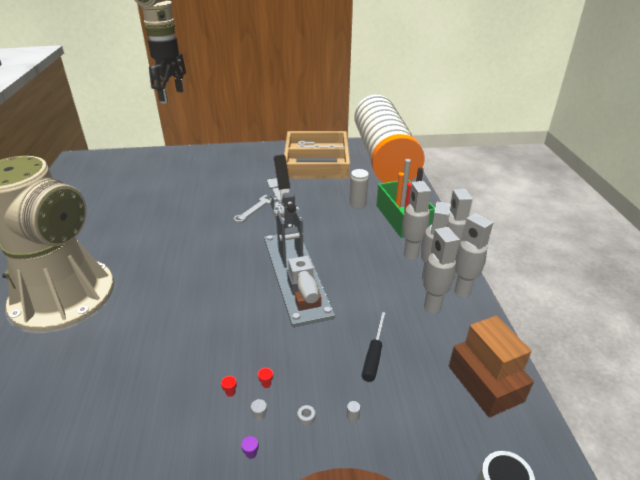

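View pics/top0.png

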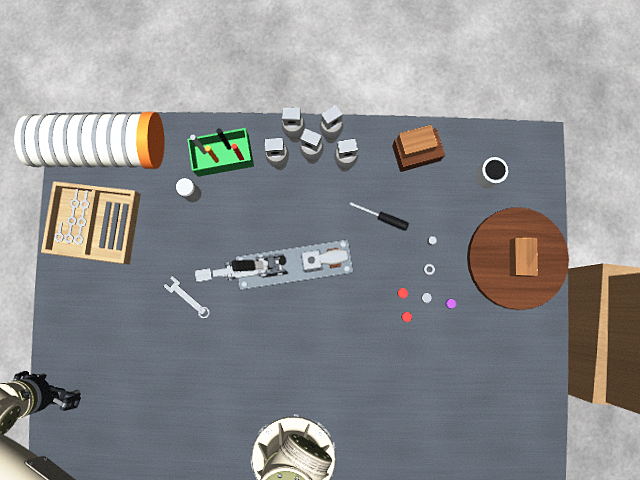

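The side view shows the steel candidates at (259,408), which has a head and looks like the pin, (306,414), the collar, and (353,410), the stub. The red look-alikes are at (229,385) and (265,377), the purple one at (250,447). In the top view the pin is at (427,298), and the press runs from its fitting at (312,260) to the lever tail at (203,274). Next I make one close composite crop to check this.

```bash
python3 - <<'E'
import cv2,numpy as np
s=cv2.imread("pics/side0.png");t=cv2.imread("pics/top0.png")
f=lambda im,x,y,w,h,k:cv2.resize(im[y:y+h,x:x+w],None,fx=k,fy=k,interpolation=cv2.INTER_CUBIC)
a=f(t,190,230,170,70,4.7)  # 799x329
b=f(s,215,365,160,90,2.9) #464x261
c=f(s,255,225,85,66,3.95)
o=np.zeros((600,800,3),np.uint8)
o[:a.shape[0],:a.shape[1]]=a
o[330:330+b.shape[0],:b.shape[1]]=b
c=c[:,:800-465];o[330:330+c.shape[0],465:465+c.shape[1]]=c
cv2.imwrite("pics/comp.png",o)
E
```

```text
(no output)
```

View pics/comp.png

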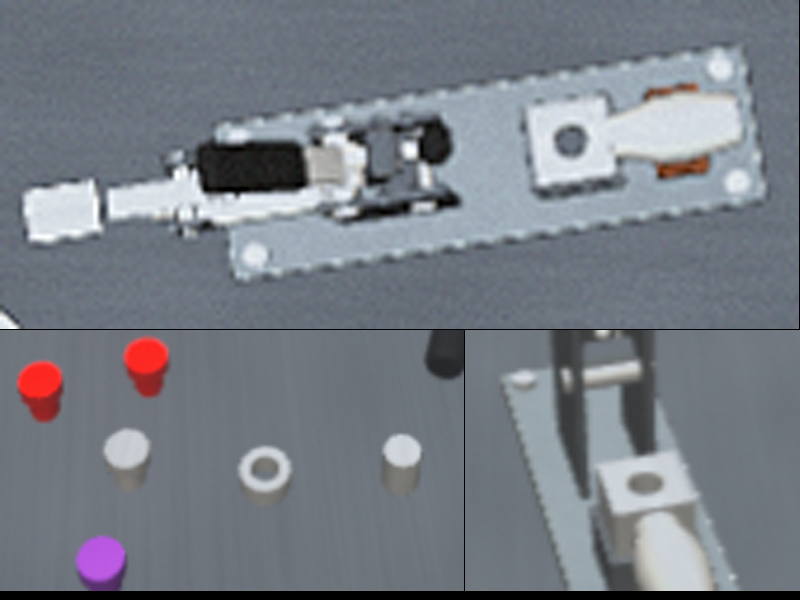

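The crop confirms it: the steel headed pin is in the row at side (259,405), the ring is at (306,414) and the plain stub at (353,405). The eye is at side (300.5,263.4) and top (311.1,259.6), and the tail at top (203,274.5).

```bash
cat > h.py <<'E'
import numpy as np,cv2
from rig import r
from scipy.spatial.transform import Rotation as R
def ray(p,uv):
    n=cv2.undistortPoints(np.array([[uv]],float),p["intrinsics"],p["dist"])[0,0]
    T=p["cam_to_world"];return T[:3,3],T[:3,:3]@np.array([n[0],n[1],1])
def tri(l):
    A=np.zeros((3,3));b=np.zeros(3);L=[]
    for p,uv in l:
        o,d=ray(p,uv);d=d/np.linalg.norm(d);P=np.eye(3)-np.outer(d,d);A+=P;b+=P@o;L.append((P,o))
    x=np.linalg.solve(A,b);return x,[np.linalg.norm(P@(x-o)) for P,o in L]
def atz(p,uv,z):
    o,d=ray(p,uv);return o+d*(z-o[2])/d[2]
def tool(world,tip=None):
    "shift in tool axes from present pose to world TCP"
    s=r.state();return R.from_quat(s["tcp_rot"]).inv().apply(np.array(world)-s["tool_pos"])
E
python3 - <<'E'
from h import *
S=r.camera_params("side");T=r.camera_params("top")
im=cv2.imread("pics/top0.png");
g=cv2.cvtColor(im,cv2.COLOR_BGR2GRAY)[285:312,417:440].astype(float)
w=np.clip(g-150,0,None);y,x=np.mgrid[285:312,417:440];c=((w*x).sum()/w.sum(),(w*y).sum()/w.sum());print("head px",c)
print("pin head",tri([(T,c),(S,(258.8,404.5))]))
print("eye",tri([(T,(311.1,259.6)),(S,(300.5,263.4))]), atz(T,(311.1,259.6),.075))
k=lambda u,v:((u+.5)/4.7-.5+190,(v+.5)/4.7-.5+230)
e=atz(T,k(571,141),.075);t=atz(T,k(62,211),.121)
print("tail",t,"len",np.linalg.norm((t-e)[:2]),(t-e)[:2])
for c in [(720,68),(737,182),(255,256),(235,130)]:print(atz(T,k(*c),.015))
print(R.from_quat(r.state()["tcp_rot"]).as_matrix())
p=r.camera_params("wrist");s=r.state();M=R.from_quat(s["tcp_rot"]).as_matrix()
print("wristcam in tool",M.T@(p["cam_to_world"][:3,3]-s["tool_pos"]),M.T@p["cam_to_world"][:3,:3],p["intrinsics"])
E
```

```text
head px (np.float64(426.2972972972973), np.float64(297.34971334971334))
pin head (array([ 0.43825873, -0.34379385,  0.03201314]), [np.float64(0.0005958730488145882), np.float64(0.0005958730488146873)])
eye (array([ 0.52862441, -0.03602068,  0.07346028]), [np.float64(0.0007217621075501052), np.float64(0.0007217621075503998)]) [ 0.52922603 -0.03604533  0.075     ]
tail [0.4815072  0.23491213 0.121     ] len 0.27511393676129614 [-0.047702    0.27094685]
[ 0.57809135 -0.11924657  0.015     ]
[ 0.51256926 -0.13027524  0.015     ]
[0.46347294 0.14546628 0.015     ]
[0.53582697 0.15968405 0.015     ]
[[-8.26265509e-04  3.57738316e-01  9.33821511e-01]
 [-1.41150043e-03  9.33820482e-01 -3.57739171e-01]
 [-9.99998662e-01 -1.61367700e-03 -2.66635868e-04]]
wristcam in tool [-0.14261914 -0.00141037 -0.07760653] [[ 1.61306694e-03 -3.08226499e-01  9.51311633e-01]
 [ 9.99998697e-01  4.39446632e-04 -1.55324048e-03]
 [ 6.06991825e-05  9.51312899e-01  3.08226807e-01]] [[343.0355518    0.         319.21867562]
 [  0.         343.0355518  242.60680081]
 [  0.           0.           1.        ]]
```

```bash
python3 - <<'E'
from h import *
for w in [(.40,.15,.33),(.438,-.344,.15)]:print(tool(w).round(4))
E
```

```text
[-0.0991 -0.2915  0.3199]
[ 0.0816 -0.739   0.5322]
```

Emit:
{"name": "step_arm", "arguments": {"increments": [[[-0.03,-0.015,0.02],0],[[-0.06,-0.035,0.045],-4],[[-0.09,-0.06,0.07],-12],[[-0.099,-0.09,0.1],-20],[[-0.099,-0.12,0.13],-28],[[-0.099,-0.15,0.165],-36],[[-0.099,-0.185,0.2],-44],[[-0.099,-0.22,0.24],-52],[[-0.099,-0.255,0.28],-60],[[-0.099,-0.29,0.32],-68],[[-0.099,-0.33,0.34],-76],[[-0.08,-0.37,0.36],-84],[[-0.06,-0.41,0.38],-92],[[-0.04,-0.45,0.4],-100],[[-0.02,-0.495,0.42],-108],[[0,-0.54,0.44],-116],[[0.02,-0.585,0.46],-121],[[0.035,-0.63,0.48],-121],[[0.05,-0.675,0.502],-121],[[0.06,-0.71,0.517],-121]], "grip": 0.3}}

```text
clock: 2.1
tool_pos: [0.4285, -0.2247, 0.1988]
tcp_rot: [-0.542, 0.455, 0.542, 0.454]
ft_force: [0.8, -0.9, -0.2]
width: 0.0554
```

```bash
python3 - <<'E'
from h import *
s=r.state();print(s["clock"],s["tool_pos"],s["q"],s["width"],tool((.4382,-.3438,.13)))
M=R.from_quat(s["tcp_rot"]).as_matrix();print(M.round(3))
E
```

```text
2.1 [ 0.42850366 -0.22474563  0.19882766] [-6.48261674e-01  1.51017766e-01 -2.44009733e-01  1.17596866e+00
 -1.40340927e-03 -2.39433114e+00] 0.05535078478146198 [ 0.06893665  0.01113233 -0.11886555]
[[-0.001 -0.985 -0.174]
 [-0.001 -0.174  0.985]
 [-1.     0.001 -0.001]]
```

Emit:
{"name": "step_arm", "arguments": {"increments": [[[0.02,0.003,-0.04],0],[[0.04,0.007,-0.08],0],[[0.06,0.011,-0.119],0],[[0.069,0.011,-0.119],0],[[0.069,0.011,-0.119],0],[[0.069,0.011,-0.119],0]]}}

```text
clock: 2.7
tool_pos: [0.4379, -0.3428, 0.1298]
tcp_rot: [-0.541, 0.455, 0.543, 0.454]
ft_force: [0.3, 0.1, -0.2]
width: 0.0555
```

```bash
python3 - <<'E'
from h import *
s=r.state();p=r.camera_params("wrist");im=r.get_image("wrist")
cv2.imwrite("pics/w1.png",im[:,:,::-1])
np.save("w1.npy",p,allow_pickle=True)
print(s["tool_pos"],s["ft_force"])
T=p["cam_to_world"]
X=np.array([.4382,-.3438,.032]);c=np.linalg.inv(T)@np.r_[X,1]
print(cv2.projectPoints(c[None,:3],np.zeros(3),np.zeros(3),p["intrinsics"],p["dist"])[0])
E
```

```text
[ 0.43791056 -0.34278574  0.12980286] [ 0.27206845  0.12601573 -0.20675925]
[[[319.24791683 245.5519858 ]]]
```

View pics/w1.png

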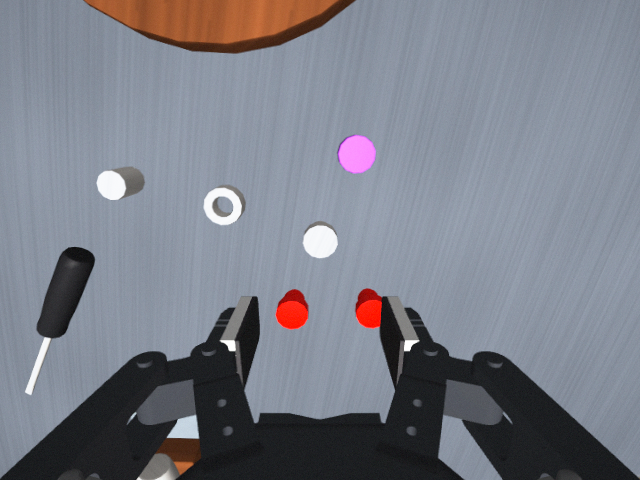

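The wrist view has the pin head at (320,240), with the stub at (112,185) and the ring at (223,205). The purple one is at (356,154) and the reds at (292,310) and (372,308). I now compute the refined position.

```bash
python3 - <<'E'
from h import *
p=r.camera_params("wrist");im=cv2.imread("pics/w1.png")
g=cv2.cvtColor(im,cv2.COLOR_BGR2GRAY)[215:262,295:345];b=(g>225).astype(np.uint8)
n,l,st,ce=cv2.connectedComponentsWithStats(b);i=1+st[1:,4].argmax();c=ce[i]+[295,215];print(st[i],c)
P=atz(p,c,.032);print("pin",P)
T=r.camera_params("top");S=r.camera_params("side")
print(tri([(p,c),(T,(426.3,297.35)),(S,(258.8,404.5))]))
for q in[(292,312),(372,310),(223,205),(356,154)]:print(atz(p,q,.03)[:2]-P[:2])
for z in(.07,.02,.021):print(tool((P[0],P[1],z)).round(4))
E
```

```text
[  8  11  35  32 854] [319.88758782 241.33606557]
pin [ 0.43882733 -0.34707049  0.032     ]
(array([ 0.43842138, -0.3447759 ,  0.03115846]), [np.float64(0.001965253665409845), np.float64(0.000972371514095852), np.float64(0.0014597314536772506)])
[0.01139306 0.06281094]
[-0.05119048  0.04997555]
[ 0.07360898 -0.01427094]
[-0.01353801 -0.06600418]
[ 0.0605  0.0002 -0.0042]
[ 0.1105  0.0002 -0.0042]
[ 0.1095  0.0002 -0.0042]
```

Emit:
{"name": "step_arm", "arguments": {"increments": [[[0.03,0,-0.003],0],[[0.06,0,-0.003],0],[[0.085,0,-0.003],0],[[0.105,0,-0.003],0],[[0.1128,0,-0.003],0],[[0.1128,0,-0.003],0],[[0.1128,0,-0.003],0]]}}

```text
clock: 3.45
tool_pos: [0.4397, -0.3461, 0.0192]
tcp_rot: [0.543, -0.454, -0.542, -0.453]
ft_force: [0.6, -0.0, 0.3]
width: 0.0555
```

Emit:
{"name": "step_arm", "arguments": {"increments": [[[0,0,0],0],[[0,0,0],0],[[0,0,0],0],[[0,0,0],0],[[0,0,0],0],[[0,0,0],0],[[0,0,0],0],[[0,0,0],0]], "grip": -1}}

```text
clock: 4.25
tool_pos: [0.4406, -0.347, 0.0207]
tcp_rot: [0.544, -0.454, -0.541, -0.453]
ft_force: [-0.5, -0.0, 6.5]
width: 0.023
```

```bash
python3 - <<'E'
from h import *
s=r.state();print(s["width"],s["ft_force"])
im=r.get_image("wrist")
cv2.imwrite("pics/w2.png",cv2.resize(im[250:430,220:420,::-1],None,fx=4,fy=3.3,interpolation=cv2.INTER_CUBIC))
E
```

```text
0.023040612527591348 [-0.48144917 -0.02658306  6.46022284]
```

View pics/w2.png

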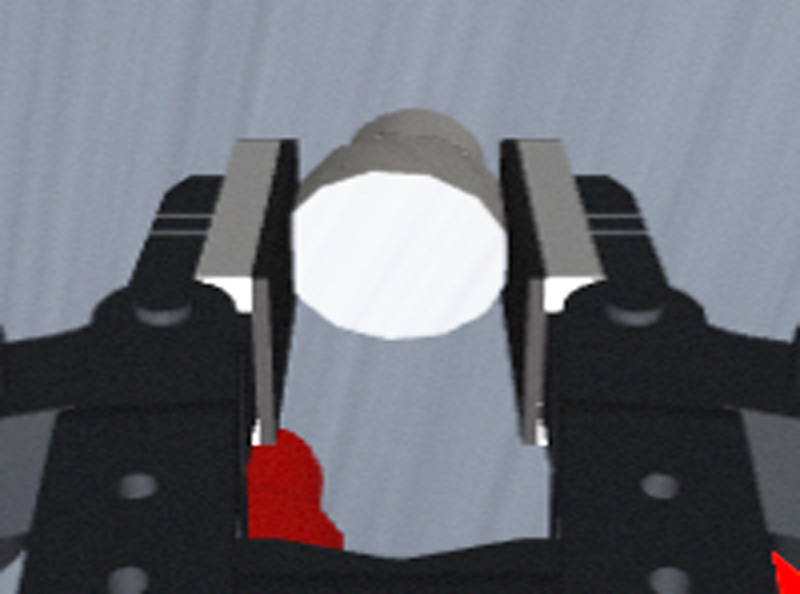

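The head is held between the pads, with the foot seemingly shifted slightly to the right of the head. I lift and check for tilt.

Emit:
{"name": "step_arm", "arguments": {"increments": [[[-0.01,0,0],0],[[-0.03,0,0],0],[[-0.06,0,0],0],[[-0.09,0,0],0],[[-0.12,0,0],0],[[-0.14,0,0],0],[[-0.14,0,0],0],[[-0.14,0,0],0]]}}

```text
clock: 5.1
tool_pos: [0.4403, -0.3465, 0.161]
tcp_rot: [0.544, -0.454, -0.54, -0.453]
ft_force: [1.1, 0.3, -0.6]
width: 0.0231
```

```bash
python3 - <<'E'
from h import *
s=r.state();print(s["width"],s["ft_force"])
p=r.camera_params("wrist");M=R.from_quat(s["tcp_rot"]).as_matrix()
im=r.get_image("wrist")
cv2.imwrite("pics/w3.png",cv2.resize(im[270:370,250:390,::-1],None,fx=5.7,fy=5.7,interpolation=cv2.INTER_CUBIC))
# predicted pixel of head top centre & foot for an upright pin at tool (x,0,0)
T=np.linalg.inv(p["cam_to_world"])
for xt in(-.012,.002,.008,.020):
  for r_ in (0.,):
    X=s["tool_pos"]+M@np.array([xt,0,0]);c=T@np.r_[X,1]
    u=cv2.projectPoints(c[None,:3],np.zeros(3),np.zeros(3),p["intrinsics"],p["dist"])[0].ravel();print(xt,u,(u-[250,270])*5.7)
E
```

```text
0.02306222586495669 [ 1.13919413  0.28998014 -0.58097971]
-0.012 [320.18105523 327.40129591] [400.03201483 327.1873867 ]
0.002 [320.0707819  311.46899692] [399.40345684 236.37328243]
0.008 [320.02876126 305.4009621 ] [399.16393918 201.78548396]
0.02 [319.95260117 294.40732082] [398.72982668 139.12172867]
```

View pics/w3.png

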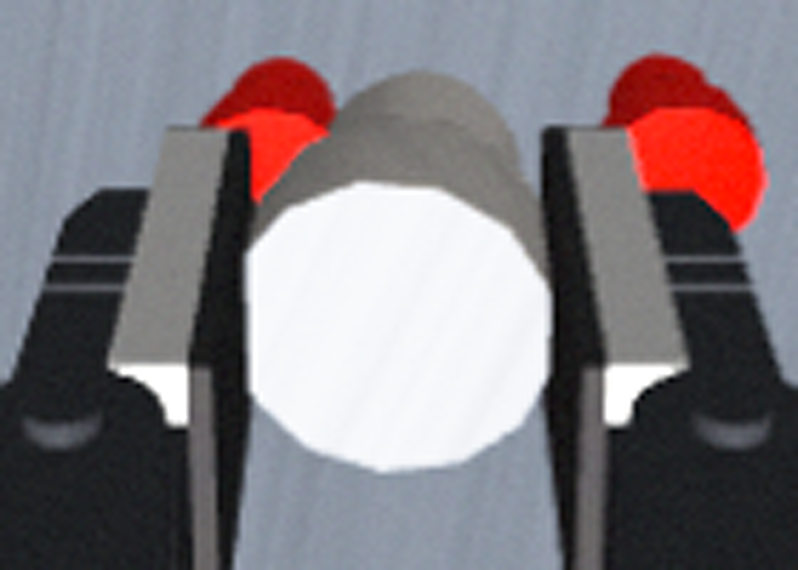

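The pin is tilted by about 0.09 rad: the head is centred at crop (398,327) but the shank's end is near u=427. I set it down, let go and regrasp, now that it's centred between the pads.

Emit:
{"name": "step_arm", "arguments": {"increments": [[[0.03,0,0],0],[[0.06,0,0],0],[[0.09,0,0],0],[[0.115,0,0],0],[[0.13,0,0],0],[[0.136,0,0],0],[[0.1395,0,0],0],[[0.1395,0,0],0],[[0.1395,0,0],0]]}}

```text
clock: 6.05
tool_pos: [0.4394, -0.3459, 0.0208]
tcp_rot: [0.543, -0.454, -0.541, -0.453]
ft_force: [-1.9, 1.6, 4.3]
width: 0.0231
```

Emit:
{"name": "step_arm", "arguments": {"increments": [[[0,0,0],0],[[0,0,0],0],[[0,0,0],0],[[0.002,0,0],0],[[0.003,0,0],0],[[0.003,0,0],0]], "grip": -0.1}}

```text
clock: 6.65
tool_pos: [0.4392, -0.3457, 0.0175]
tcp_rot: [0.543, -0.454, -0.542, -0.453]
ft_force: [-0.6, 0.1, 0.7]
width: 0.0388
```

```bash
python3 - <<'E'
from h import *
s=r.state();print(s["tool_pos"],s["width"],s["ft_force"])
p=r.camera_params("wrist");M=R.from_quat(s["tcp_rot"]).as_matrix()
im=r.get_image("wrist");cv2.imwrite("pics/w4.png",im[:,:,::-1])
g=cv2.cvtColor(im,cv2.COLOR_RGB2GRAY)[290:370,280:365];b=(g>225).astype(np.uint8)
n,l,st,ce=cv2.connectedComponentsWithStats(b);i=1+st[1:,4].argmax();c=ce[i]+[280,290];print(st[i],c)
print(M.T@(atz(p,c,.032)-s["tool_pos"]))
E
```

```text
[ 0.43922244 -0.34574882  0.01746535] 0.03880507412181306 [-0.58635061  0.10967003  0.72400725]
[  15   16   59   50 2284] [324.11646235 330.40061296]
[-1.45343424e-02  1.68552423e-03 -9.70296692e-05]
```

Emit:
{"name": "step_arm", "arguments": {"increments": [[[0,0.001,0],0],[[0,0.002,0],0],[[0,0.002,0],0],[[0,0.002,0],0]]}}

```text
clock: 7.1
tool_pos: [0.4373, -0.3462, 0.0176]
tcp_rot: [0.543, -0.454, -0.542, -0.453]
ft_force: [-0.5, -0.8, -0.4]
width: 0.0387
```

```bash
cat > pin.py <<'E'
from h import *
s=r.state();print(s["tool_pos"],s["width"],s["ft_force"])
p=r.camera_params("wrist");M=R.from_quat(s["tcp_rot"]).as_matrix()
im=r.get_image("wrist")
g=cv2.cvtColor(im,cv2.COLOR_RGB2GRAY)[290:370,280:365];b=(g>225).astype(np.uint8)
n,l,st,ce=cv2.connectedComponentsWithStats(b);i=1+st[1:,4].argmax();c=ce[i]+[280,290];print(st[i],c)
print(M.T@(atz(p,c,.032)-s["tool_pos"]))
E
python3 pin.py
```

```text
[ 0.43727339 -0.34621391  0.01762871] 0.03872932759424334 [-0.5115178  -0.83024441 -0.44005356]
[  11   16   59   50 2277] [320.1387791  330.33113746]
[-1.43713031e-02 -2.54034226e-05 -8.99412825e-06]
```

Emit:
{"name": "step_arm", "arguments": {"increments": [[[0,0,0],0],[[0,0,0],0],[[0,0,0],0],[[0,0,0],0],[[0,0,0],0],[[0,0,0],0]], "grip": -1}}

```text
clock: 7.75
tool_pos: [0.4375, -0.3464, 0.0179]
tcp_rot: [0.543, -0.454, -0.541, -0.453]
ft_force: [-0.7, 0.5, 4.5]
width: 0.0233
```

Emit:
{"name": "step_arm", "arguments": {"increments": [[[-0.01,0,0],0],[[-0.03,0,0],0],[[-0.06,0,0],0],[[-0.09,0,0],0],[[-0.12,0,0],0],[[-0.14,0,0],0],[[-0.14,0,0],0],[[-0.14,0,0],0]]}}

```text
clock: 8.55
tool_pos: [0.4373, -0.3459, 0.1578]
tcp_rot: [0.543, -0.454, -0.541, -0.453]
ft_force: [-0.8, 0.1, -0.9]
width: 0.0233
```

```bash
python3 - <<'E'
from h import *
s=r.state();print(s["width"],s["ft_force"],s["tool_pos"])
im=r.get_image("wrist")
cv2.imwrite("pics/w5.png",cv2.resize(im[270:370,250:390,::-1],None,fx=5.7,fy=5.7,interpolation=cv2.INTER_CUBIC))
E
```

```text
0.02332460537496739 [-0.83889266  0.0531017  -0.92008356] [ 0.43729773 -0.3459244   0.15779246]
```

View pics/w5.png

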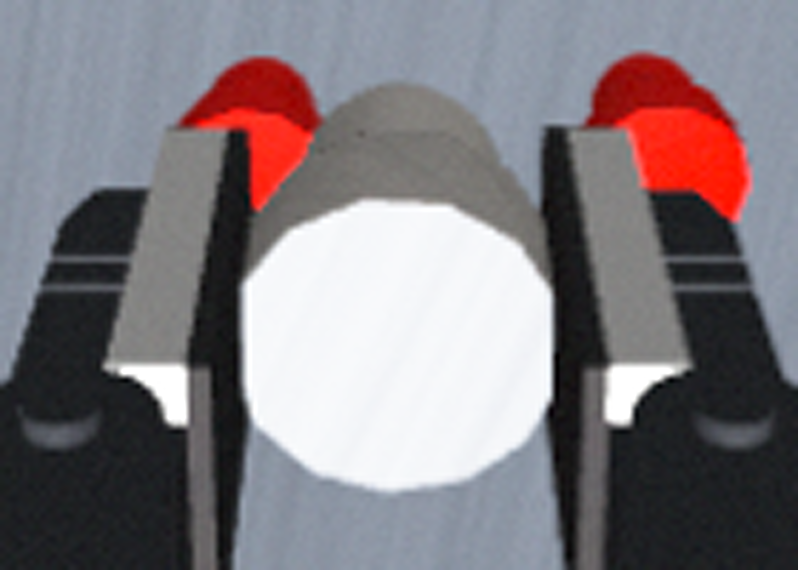

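```bash
python3 - <<'E'
from h import *
print(tool((.529,-.0365,.175)).round(4))
E
```

```text
[-0.0186 -0.1451  0.2879]
```

Emit:
{"name": "step_arm", "arguments": {"increments": [[[-0.018,-0.02,0.03],0],[[-0.018,-0.04,0.07],0],[[-0.018,-0.06,0.11],0],[[-0.018,-0.08,0.15],0],[[-0.018,-0.1,0.19],0],[[-0.018,-0.12,0.225],0],[[-0.018,-0.135,0.255],0],[[-0.018,-0.142,0.275],0],[[-0.018,-0.145,0.285],0],[[-0.018,-0.145,0.288],0],[[-0.018,-0.145,0.288],0],[[-0.018,-0.145,0.288],0]]}}

```text
clock: 9.8
tool_pos: [0.5286, -0.0374, 0.1741]
tcp_rot: [0.542, -0.455, -0.542, -0.454]
ft_force: [0.4, 0.1, -1.8]
width: 0.023
```

```bash
python3 - <<'E'
from h import *
s=r.state();p=r.camera_params("wrist");im=r.get_image("wrist")
print(s["clock"],s["tool_pos"],s["ft_force"])
T=np.linalg.inv(p["cam_to_world"])
c=T@np.array([.529,-.0365,.075,1]);print(cv2.projectPoints(c[None,:3],np.zeros(3),np.zeros(3),p["intrinsics"],p["dist"])[0])
cv2.imwrite("pics/w6.png",cv2.resize(im[150:400,180:460,::-1],None,fx=2.4,fy=2.4,interpolation=cv2.INTER_CUBIC))
E
```

```text
9.8 [ 0.52859419 -0.03739572  0.17407524] [ 0.41495203  0.08741377 -1.82622141]
[[[318.71758294 247.66388779]]]
```

View pics/w6.png

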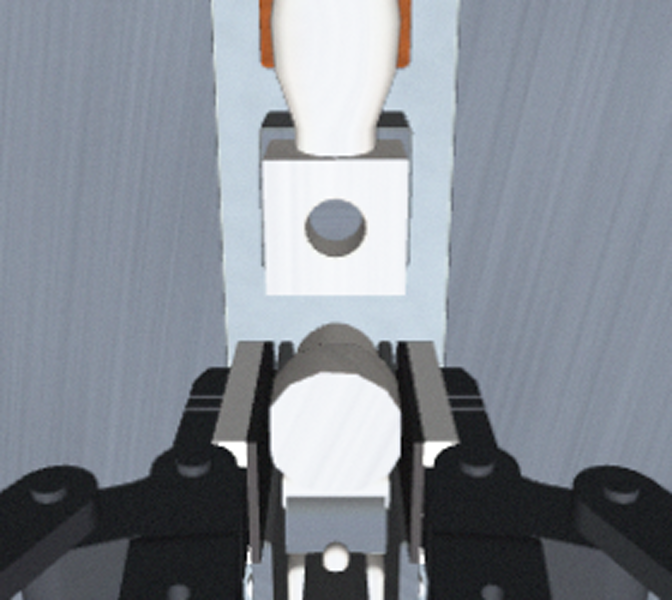

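```bash
python3 - <<'E'
from h import *
s=r.state();p=r.camera_params("wrist")
e=atz(p,(319.55,244.9),.075);print(e)
for z in(.10,.081):print(tool((e[0],e[1],z)).round(4))
E
```

```text
[ 0.52889919 -0.03879697  0.075     ]
[ 0.0742 -0.     -0.0012]
[ 0.0932 -0.0001 -0.0012]
```

Emit:
{"name": "step_arm", "arguments": {"increments": [[[0.03,0,-0.001],0],[[0.06,0,-0.001],0],[[0.075,0,-0.001],0],[[0.08,0,-0.001],0],[[0.083,0,-0.001],0],[[0.086,0,-0.001],0],[[0.086,0,-0.001],0],[[0.086,0,-0.001],0]]}}

```text
clock: 10.65
tool_pos: [0.5294, -0.0388, 0.089]
tcp_rot: [0.543, -0.455, -0.541, -0.454]
ft_force: [0.4, -0.2, -1.5]
width: 0.023
```

Emit:
{"name": "step_arm", "arguments": {"increments": [[[0.003,0,0],0],[[0.005,0,0],0],[[0.007,0,0],0],[[0.007,0,0],0],[[0.007,0,0],0]]}}

```text
clock: 11.15
tool_pos: [0.5294, -0.0388, 0.0819]
tcp_rot: [0.542, -0.455, -0.541, -0.454]
ft_force: [0.4, -0.1, -0.8]
width: 0.0234
```

Emit:
{"name": "step_arm", "arguments": {"increments": [[[0,0,0],0],[[0,0,0],0],[[0,0,0],0],[[0,0,0],0],[[0,0,0],0],[[0,0,0],0]], "grip": 0.0}}

```text
clock: 11.75
tool_pos: [0.5295, -0.0387, 0.0819]
tcp_rot: [0.543, -0.455, -0.541, -0.454]
ft_force: [-1.0, -0.3, -0.3]
width: 0.0424
```

Emit:
{"name": "step_arm", "arguments": {"increments": [[[-0.02,0,0],0],[[-0.05,0,0],0],[[-0.08,0,0],0],[[-0.1,0,0],0],[[-0.1,0,0],0],[[-0.1,0,0],0]]}}

```text
clock: 12.35
tool_pos: [0.5295, -0.0386, 0.1819]
tcp_rot: [0.543, -0.455, -0.541, -0.454]
ft_force: [-0.0, 0.1, -0.6]
width: 0.0427
```

```bash
python3 - <<'E'
from h import *
s=r.state();p=r.camera_params("wrist");im=r.get_image("wrist")
print(s["clock"],s["tool_pos"],s["ft_force"])
S=r.camera_params("side");sd=r.get_image("side")
a=cv2.resize(im[170:340,230:410,::-1],None,fx=2.2,fy=2.2,interpolation=cv2.INTER_CUBIC)
b=cv2.resize(sd[140:300,250:340,::-1],None,fx=3.7,fy=3.7,interpolation=cv2.INTER_CUBIC)
o=np.zeros((592,396+333,3),np.uint8);o[:374,:396]=a;o[:592,396:]=b[:592]
cv2.imwrite("pics/w7.png",o)
T=np.linalg.inv(p["cam_to_world"])
for z in(.093,.087):
  c=T@np.array([.5291,-.0388,z,1]);u=cv2.projectPoints(c[None,:3],np.zeros(3),np.zeros(3),p["intrinsics"],p["dist"])[0].ravel();print(z,u,(u-[230,170])*2.2)
E
```

```text
12.35 [ 0.52951657 -0.03861168  0.18187962] [-0.0091576   0.06112606 -0.59172625]
0.093 [320.43591276 251.11214769] [198.95900808 178.44672492]
0.087 [320.40870824 248.41592011] [198.89915814 172.51502424]
```

View pics/w7.png

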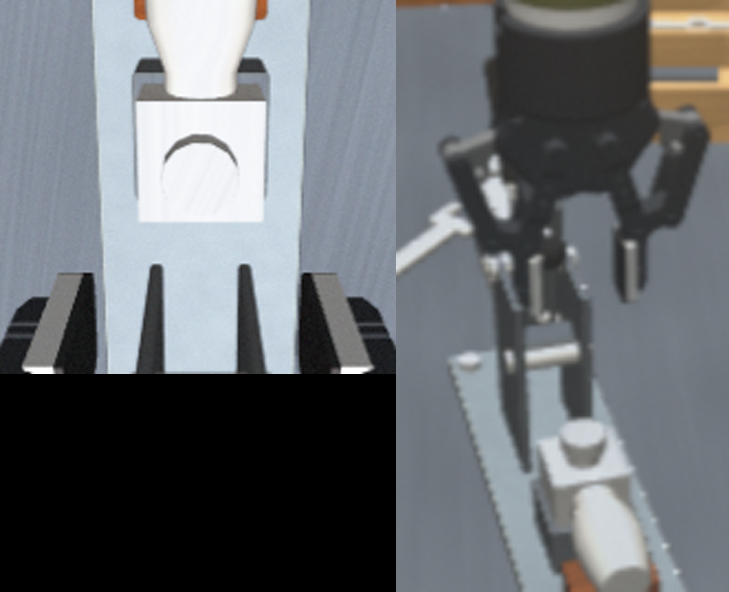

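The pin stands upright in the eye with its head proud: wrist crop (200,177), side crop (583,437). Next I estimate the grip slope from the first pictures.

```bash
cat >> h.py <<'E'
EY=np.array([-.1736,.9848,0]);EX=np.array([.9848,.1736,0]);OR=np.array([.5142,.0462,0])
def W(x,y,z):return OR+EX*x+EY*y+np.array([0,0,z])
def grip(rr,s,h=.018):return (.038+rr*np.cos(s)-h*np.sin(s), .129+rr*np.sin(s)+h*np.cos(s))
def proj(p,X):
    c=np.linalg.inv(p["cam_to_world"])@np.r_[X,1];return cv2.projectPoints(c[None,:3],np.zeros(3),np.zeros(3),p["intrinsics"],p["dist"])[0].ravel()
E
python3 - <<'E'
from h import *
S=r.camera_params("side");T=r.camera_params("top")
for d in(-.15,-.07,0,.07,.15,.22):
    s=1.05+d;o=[]
    for rr,h in((.125,.018),(.125,.006),(.049,.018),(.049,.006)):
        y,z=grip(rr,s,h);t=(proj(T,W(0,y,z))-[190,230])*4.7;q=proj(S,W(0,y,z));o+=[t.round(0),q.round(1)]
    print(d,*o)
s=cv2.imread("pics/side0.png");a=s[145:205,262:306]
cv2.imwrite("pics/grip.png",cv2.resize(a,None,fx=10,fy=10,interpolation=cv2.INTER_CUBIC))
E
```

```text
-0.15 [188. 170.] [279.1 154.5] [171. 174.] [278.5 155.7] [298. 164.] [284.8 188.3] [282. 168.] [284.1 189.1]
-0.07 [204. 167.] [279.9 154.3] [186. 171.] [279.1 155.1] [306. 163.] [285.2 188.7] [288. 167.] [284.4 189.1]
0 [219. 164.] [280.5 154.4] [200. 168.] [279.7 154.9] [312. 162.] [285.5 189.2] [294. 166.] [284.6 189.3]
0.07 [235. 161.] [281.3 154.8] [215. 165.] [280.4 154.9] [319. 161.] [285.9 189.8] [300. 165.] [284.9 189.5]
0.15 [254. 158.] [282.1 155.7] [233. 162.] [281.2 155.3] [327. 160.] [286.3 190.7] [307. 163.] [285.3 189.9]
0.22 [271. 155.] [283.  156.7] [249. 159.] [281.9 155.9] [334. 159.] [286.6 191.5] [313. 162.] [285.6 190.4]
```

View pics/grip.png

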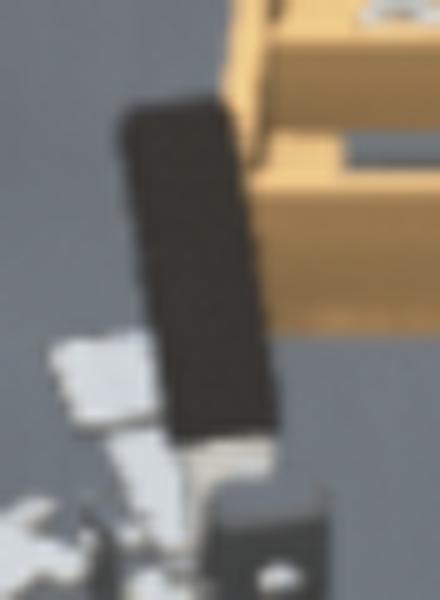

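The side crop shows the grip running from (128,110) to (275,435). Together with the top view this gives a grip offset of about -0.03 rad. I work out the approach.

```bash
python3 - <<'E'
from h import *
print(tool(W(0,.0468,.32)).round(4),tool(W(0,.0468,.2435)).round(4))
s=r.state();print(s["q"])
E
```

```text
[-0.1396 -0.0004  0.1324] [-0.0631 -0.0006  0.1325]
[-2.23076302e-01  2.48050521e-01 -1.67711124e-01  1.15596088e+00
 -1.63862701e-03 -1.96920366e+00]
```

Emit:
{"name": "step_arm", "arguments": {"increments": [[[-0.03,0,0],0],[[-0.06,0,0],0],[[-0.1,0,0],8],[[-0.13,0,0],16],[[-0.139,0,0],24],[[-0.139,0,0.01],32],[[-0.139,0,0.02],40],[[-0.139,0,0.03],48],[[-0.139,0,0.04],56],[[-0.139,0,0.05],64],[[-0.139,0,0.06],72],[[-0.139,0,0.07],80],[[-0.139,0,0.08],88],[[-0.139,0,0.09],96],[[-0.139,0,0.1],104],[[-0.139,0,0.11],112],[[-0.139,0,0.12],120],[[-0.139,0,0.132],128],[[-0.139,0,0.132],136],[[-0.139,0,0.132],144]], "grip": -1}}

```text
clock: 14.45
tool_pos: [0.5051, 0.0922, 0.3178]
tcp_rot: [0.265, 0.656, -0.267, 0.654]
ft_force: [0.7, -0.4, 0.7]
width: 0.0
```

Emit:
{"name": "step_arm", "arguments": {"increments": [[[0,0,0],8],[[0,0,0],16],[[0,0,0],24],[[0,0,0],32],[[0,0,0],36],[[0,0,0],36]]}}

```text
clock: 15.05
tool_pos: [0.5047, 0.0922, 0.3163]
tcp_rot: [0.454, 0.542, -0.458, 0.539]
ft_force: [-0.2, -0.0, 0.4]
width: 0.0003
```

```bash
python3 - <<'E'
from h import *
s=r.state();M=R.from_quat(s["tcp_rot"]).as_matrix();d=s["tool_pos"]-OR
print(s["clock"],s["q"],s["ft_force"],s["width"]);print("press xyz",d@EX,d@EY,d[2]);print((M.T@np.c_[EX,EY]).round(3))
print(tool(W(0,.0468,.2435)).round(4))
E
```

```text
15.05 [ 2.48914089e-02  1.87924420e-01  8.77674531e-02  1.47758200e+00
 -1.44754631e-03  1.42542106e+00] [-0.21725651 -0.02064366  0.42832309] 0.00027806356140046143
press xyz -0.0014001752571362672 0.04690944995258773 0.3162578987742674
[[-0.007 -0.   ]
 [ 1.    -0.004]
 [-0.004 -1.   ]]
[0.0727 0.0019 0.0001]
```

Emit:
{"name": "step_arm", "arguments": {"increments": [[[0.03,0.001,0],0],[[0.06,0.0015,0],0],[[0.073,0.0015,0],0],[[0.073,0.0015,0],0],[[0.073,0.0015,0],0]]}}

```text
clock: 15.55
tool_pos: [0.5054, 0.0923, 0.243]
tcp_rot: [0.453, 0.543, -0.458, 0.539]
ft_force: [0.3, 0.3, 0.6]
width: 0.0003
```

Emit:
{"name": "step_arm", "arguments": {"increments": [[[0.003,0,-0.004],0],[[0.005,0,-0.0085],0],[[0.0075,0,-0.0125],0],[[0.008,0,-0.0135],0],[[0.008,0,-0.0135],0]]}}

```text
clock: 16.05
tool_pos: [0.5029, 0.1059, 0.2351]
tcp_rot: [0.453, 0.543, -0.457, 0.539]
ft_force: [0.3, -0.5, 0.4]
width: -0.0001
```

Emit:
{"name": "step_arm", "arguments": {"increments": [[[0.0015,0,-0.0025],0],[[0.0025,0,-0.004],0],[[0.0025,0,-0.004],0]]}}

```text
clock: 16.35
tool_pos: [0.5021, 0.11, 0.2324]
tcp_rot: [0.453, 0.543, -0.457, 0.539]
ft_force: [-0.1, -0.5, -0.6]
width: -0.0002
```

Emit:
{"name": "step_arm", "arguments": {"increments": [[[0.0015,0,-0.0025],0],[[0.002,0,-0.0035],0],[[0.002,0,-0.0035],0]]}}

```text
clock: 16.65
tool_pos: [0.5014, 0.1136, 0.2303]
tcp_rot: [0.453, 0.543, -0.457, 0.539]
ft_force: [-0.5, 0.4, 0.7]
width: -0.0001
```

Emit:
{"name": "step_arm", "arguments": {"increments": [[[0.0015,0,-0.0025],0],[[0.002,0,-0.0035],0],[[0.002,0,-0.0035],0]]}}

```text
clock: 16.95
tool_pos: [0.501, 0.1169, 0.2285]
tcp_rot: [0.453, 0.543, -0.457, 0.54]
ft_force: [0.1, -1.7, 1.9]
width: 0.0004
```

Emit:
{"name": "step_arm", "arguments": {"increments": [[[0.0015,0,-0.0025],0],[[0.002,0,-0.0035],0],[[0.002,0,-0.0035],0]]}}

```text
clock: 17.25
tool_pos: [0.5004, 0.1206, 0.2265]
tcp_rot: [0.453, 0.543, -0.457, 0.54]
ft_force: [1.0, -1.7, 3.7]
width: 0.0
```

```bash
cat > pp.py <<'E'
from h import *
s=r.state();d=s["tool_pos"]-OR
print(round(s["clock"],2),"press xyz mm",(np.array([d@EX,d@EY,d[2]])*1e3).round(1),"F press",np.round([s["ft_force"]@EX,s["ft_force"]@EY,s["ft_force"][2]],1))
E
python3 pp.py
```

```text
17.25 press xyz mm [ -0.6  75.7 226.5] F press [ 0.7 -1.8  3.7]
```

```bash
python3 - <<'E'
import numpy as np
y0,z0=75.7,226.5
for th in np.arange(.08,1.06,.04):
    f=1.148-th;y=38+109*np.cos(f)-11;z=129+109*np.sin(f)
    print(f"{th:.2f} [[{(z0-z)/1e3:.4f}, 0, {-(y-y0)/1e3:.4f}], 0],")
E
```

```text
0.08 [[0.0020, 0, -0.0038], 0],
0.12 [[0.0042, 0, -0.0076], 0],
0.16 [[0.0065, 0, -0.0113], 0],
0.20 [[0.0090, 0, -0.0149], 0],
0.24 [[0.0116, 0, -0.0184], 0],
0.28 [[0.0143, 0, -0.0218], 0],
0.32 [[0.0172, 0, -0.0250], 0],
0.36 [[0.0202, 0, -0.0282], 0],
0.40 [[0.0234, 0, -0.0312], 0],
0.44 [[0.0266, 0, -0.0341], 0],
0.48 [[0.0300, 0, -0.0369], 0],
0.52 [[0.0335, 0, -0.0395], 0],
0.56 [[0.0370, 0, -0.0420], 0],
0.60 [[0.0407, 0, -0.0443], 0],
0.64 [[0.0445, 0, -0.0465], 0],
0.68 [[0.0483, 0, -0.0486], 0],
0.72 [[0.0523, 0, -0.0505], 0],
0.76 [[0.0563, 0, -0.0522], 0],
0.80 [[0.0603, 0, -0.0538], 0],
0.84 [[0.0645, 0, -0.0552], 0],
0.88 [[0.0686, 0, -0.0564], 0],
0.92 [[0.0729, 0, -0.0575], 0],
0.96 [[0.0771, 0, -0.0584], 0],
1.00 [[0.0814, 0, -0.0591], 0],
1.04 [[0.0858, 0, -0.0597], 0],
```

Emit:
{"name": "step_arm", "arguments": {"increments": [[[0.002,0,-0.0038],0],[[0.0042,0,-0.0076],0],[[0.0065,0,-0.0113],0],[[0.009,0,-0.0149],0],[[0.0116,0,-0.0184],0],[[0.0143,0,-0.0218],0],[[0.0172,0,-0.025],0],[[0.0202,0,-0.0282],0]]}}

```text
clock: 18.05
tool_pos: [0.4955, 0.1489, 0.2064]
tcp_rot: [0.453, 0.543, -0.457, 0.54]
ft_force: [0.4, -0.7, 4.8]
width: 0.0001
```

```bash
python3 pp.py
```

```text
18.05 press xyz mm [ -0.5 104.4 206.4] F press [ 0.2 -0.8  4.8]
```

Emit:
{"name": "step_arm", "arguments": {"increments": [[[0.0032,0,-0.003],0],[[0.0064,0,-0.0058],0],[[0.0098,0,-0.0086],0],[[0.0133,0,-0.0112],0],[[0.0168,0,-0.0137],0],[[0.0205,0,-0.016],0],[[0.0243,0,-0.0182],0],[[0.0281,0,-0.0203],0],[[0.0321,0,-0.0222],0]]}}

```text
clock: 18.95
tool_pos: [0.4914, 0.1718, 0.1742]
tcp_rot: [0.453, 0.543, -0.456, 0.54]
ft_force: [-1.8, 2.2, 6.8]
width: -0.0002
```

```bash
python3 pp.py
```

```text
18.95 press xyz mm [ -0.6 127.7 174.2] F press [-1.4  2.4  6.8]
```

Emit:
{"name": "step_arm", "arguments": {"increments": [[[0.004,0,-0.0015],0],[[0.008,0,-0.003],0],[[0.012,0,-0.004],0],[[0.016,0,-0.005],0],[[0.02,0,-0.006],0],[[0.023,0,-0.006],0]]}}

```text
clock: 19.55
tool_pos: [0.49, 0.1787, 0.1509]
tcp_rot: [0.453, 0.544, -0.456, 0.539]
ft_force: [0.1, 1.5, 2.6]
width: -0.0005
```

```bash
python3 pp.py
```

```text
19.55 press xyz mm [ -0.8 134.6 150.9] F press [0.4 1.4 2.6]
```

Emit:
{"name": "step_arm", "arguments": {"increments": [[[0.002,0,0],0],[[0.004,0,0],0],[[0.006,0,0],0],[[0.007,0,0],0]]}}

```text
clock: 19.95
tool_pos: [0.4899, 0.1786, 0.1448]
tcp_rot: [0.454, 0.544, -0.456, 0.54]
ft_force: [-4.2, -0.3, 14.0]
width: -0.0
```

Emit:
{"name": "step_arm", "arguments": {"increments": [[[0.001,0,0],0],[[0.002,0,0],0]]}}

```text
clock: 20.15
tool_pos: [0.4902, 0.1786, 0.1446]
tcp_rot: [0.454, 0.543, -0.455, 0.54]
ft_force: [-5.5, -0.5, 19.9]
width: -0.0004
```

The force built to 20 N with no more travel, so the handle is at the stop. I take the hand off and look.

Emit:
{"name": "step_arm", "arguments": {"increments": [[[-0.004,0,0],0],[[-0.015,0,0],0],[[-0.035,0,0],0],[[-0.06,0,0],0],[[-0.08,0,0],0],[[-0.08,0,0],0],[[-0.08,0,0],0],[[-0.08,0,0],0]]}}

```text
clock: 20.95
tool_pos: [0.49, 0.1783, 0.2235]
tcp_rot: [0.454, 0.544, -0.456, 0.539]
ft_force: [0.9, 0.6, -0.0]
width: -0.0001
```

```bash
python3 pp.py; python3 - <<'E'
from h import *
a=r.get_image("side")[130:310,230:350,::-1];w=r.get_image("wrist")[:,:,::-1]
a=cv2.resize(a,None,fx=3.3,fy=3.3,interpolation=cv2.INTER_CUBIC)
w=cv2.resize(w[40:440,150:490],None,fx=1.18,fy=1.18)
o=np.zeros((600,800,3),np.uint8);o[:a.shape[0],:a.shape[1]]=a;o[:w.shape[0],398:398+w.shape[1]]=w[:,:402]
cv2.imwrite("pics/lock.png",o)
p=r.camera_params("wrist")
for X in(W(0,.193,.121),W(0,.163,.14)):print((proj(p,X)-[150,40])*1.18+[398,0])
E
```

```text
20.95 press xyz mm [ -0.9 134.3 223.5] F press [ 1.   0.5 -0. ]
[599.99864591 140.90243568]
[599.86433666 197.33470774]
```

View pics/lock.png

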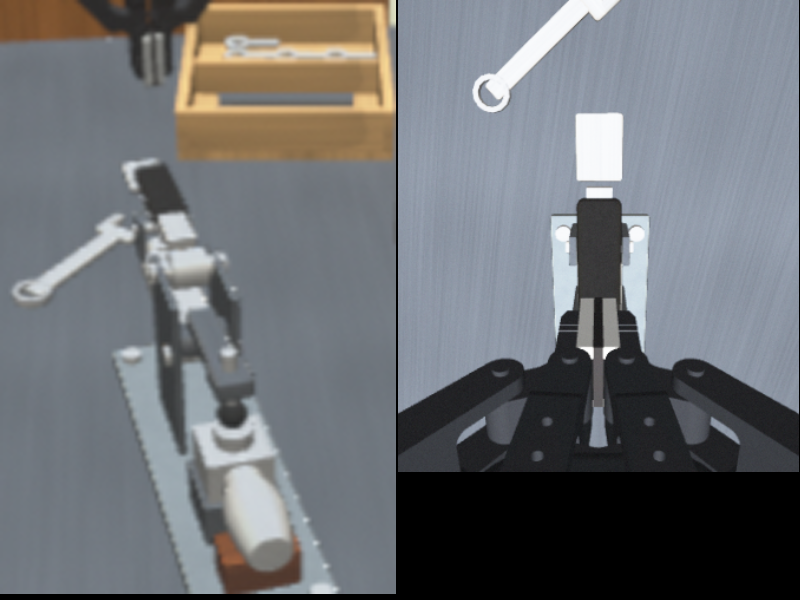

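The clamp is locked: the handle is level and the pad is on the pin's head at side crop (232,420). The tail paddle is at crop (599,147). I move above its outer part, clear of the handle's sweep.

Emit:
{"name": "step_arm", "arguments": {"increments": [[[0,0,-0.02],0],[[0,0.001,-0.045],0],[[0,0.001,-0.065],0],[[0.02,0.001,-0.07],0],[[0.05,0.001,-0.07],0],[[0.075,0.001,-0.07],0],[[0.09,0.001,-0.07],0],[[0.09,0.001,-0.07],0],[[0.09,0.001,-0.07],0]]}}

```text
clock: 21.95
tool_pos: [0.4777, 0.2474, 0.1333]
tcp_rot: [0.453, 0.544, -0.456, 0.539]
ft_force: [0.1, -0.3, 1.4]
width: 0.0003
```

```bash
python3 pp.py
```

```text
21.95 press xyz mm [ -1.  204.5 133.3] F press [-0.  -0.3  1.4]
```

Emit:
{"name": "step_arm", "arguments": {"increments": [[[0.004,0,0],0],[[0.008,0,0],0],[[0.012,0,0],0],[[0.015,0,0],0],[[0.017,0,0],0],[[0.019,0,0],0],[[0.019,0,0],0]]}}

```text
clock: 22.65
tool_pos: [0.4779, 0.2478, 0.1145]
tcp_rot: [0.453, 0.544, -0.456, 0.539]
ft_force: [-0.4, 1.7, 3.1]
width: -0.0
```

Emit:
{"name": "step_arm", "arguments": {"increments": [[[0.002,0,0],0],[[0.004,0,0],0],[[0.006,0,0],0],[[0.008,0,0],0],[[0.01,0,0],0],[[0.011,0,0],0],[[0.011,0,0],0],[[0.011,0,0],0]]}}

```text
clock: 23.45
tool_pos: [0.4778, 0.2476, 0.1035]
tcp_rot: [0.453, 0.544, -0.456, 0.539]
ft_force: [1.1, -1.2, 1.8]
width: -0.0002
```

Emit:
{"name": "step_arm", "arguments": {"increments": [[[0.002,0,0],0],[[0.004,0,0],0],[[0.005,0,0],0],[[0.005,0,0],0]]}}

```text
clock: 23.85
tool_pos: [0.4777, 0.2476, 0.0983]
tcp_rot: [0.453, 0.544, -0.456, 0.539]
ft_force: [0.7, -0.6, 2.3]
width: 0.0001
```

Emit:
{"name": "step_arm", "arguments": {"increments": [[[-0.005,0,0],0],[[-0.015,0,0],0],[[-0.03,0,-0.01],0],[[-0.06,0,-0.03],0],[[-0.1,0,-0.05],0],[[-0.14,0,-0.07],0],[[-0.14,0,-0.09],0],[[-0.14,0,-0.09],0],[[-0.14,0,-0.09],0]]}}

```text
clock: 24.75
tool_pos: [0.4627, 0.3359, 0.2384]
tcp_rot: [0.453, 0.544, -0.456, 0.539]
ft_force: [0.7, -0.2, 0.6]
width: -0.0002
```

```bash
python3 pp.py; python3 - <<'E'
from h import *
sd=r.get_image("side");a=sd[130:310,230:350,::-1];w=r.get_image("top")[:,:,::-1]
a=cv2.resize(a,None,fx=3.3,fy=3.3,interpolation=cv2.INTER_CUBIC)
w=cv2.resize(w[220:320,190:460],None,fx=1.48,fy=1.48,interpolation=cv2.INTER_CUBIC)
e=cv2.resize(sd[235:290,275:330,::-1],None,fx=7,fy=7,interpolation=cv2.INTER_CUBIC)
o=np.zeros((600,800,3),np.uint8);o[:a.shape[0],:a.shape[1]]=a;o[:w.shape[0],400:400+w.shape[1]]=w;o[200:585,405:790]=e
cv2.imwrite("pics/end.png",o)
S=r.camera_params("side")
for z in(.075,.087,.093):print(z,(proj(S,W(0,-.085,z))-[275,235])*7+[405,200])
E
```

```text
24.75 press xyz mm [ -0.5 294.2 238.4] F press [ 0.7 -0.3  0.6]
0.075 [587.18117394 397.56128882]
0.087 [586.24172674 366.45847287]
0.093 [585.76736997 350.73635267]
```

View pics/end.png

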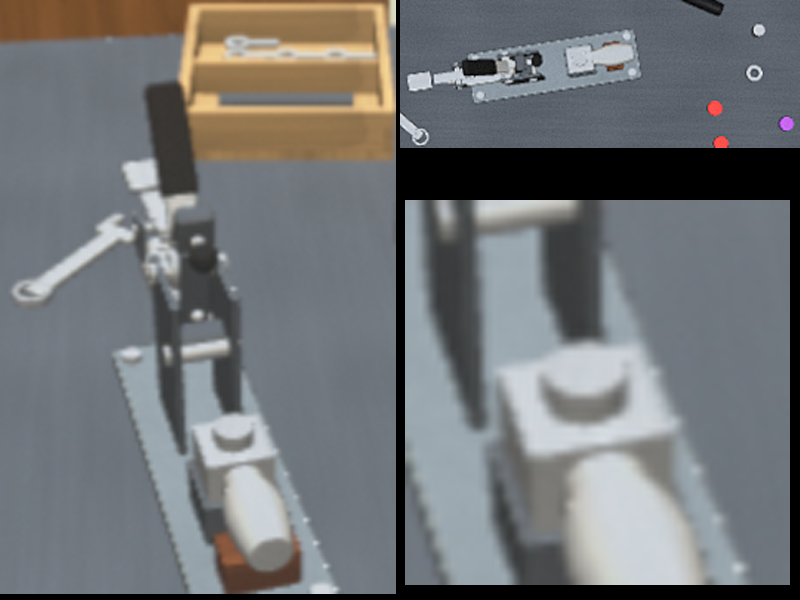

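The handle is up and the jaw open. The head's top is at crop (585,366), as predicted for a pressed-home pin at 87 mm (366), and it sits flush.

```bash
python3 -c "
from rig import r
print(r.finish_job())"
```

```text
the job is handed in; nothing more can be done
None
```

The job is done and handed in after about 25 s of robot time. No verdict is reported, so what follows rests on my own pictures and force readings.

- **Placing the pin:** The first grasp tilted the pin by about 0.09 rad. I set it down, centred the gripper and grasped again. It then went into the eye with no noticeable contact force and was let go upright, its head still proud.
- **Clamping:** I felt for the grip, which sits roughly 0.05 rad low, and followed its arc down over centre to the stop. The highest force I read on the clamp was about 21 N, but I only saw readings at the end of each move. With the hand off, the picture showed the handle level and the pad on the pin's head.
- **Release:** Pressing the tail to about 20 mm below rest sprang the clamp open. The lever joint angle itself was not measured.
- **Last check:** The final picture shows the handle up and the tail level. The pin's head top is where a fully pressed pin at 87 mm should appear. The wrist forces were about zero. The stub, collar, part of the spanner, and the red and purple look-alikes appear unmoved. The final crop did not cover the oil can and showed only the end of the scraper; I did not work near either.

One disagreement: the wrist camera and the fixed cameras differed by 2 to 4 mm along the press's length. I used the wrist view alone for the grasp and the fit.

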